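# Set an aluminium blank out over the ledge of a filing jig and clamp it

## Task

Get the aluminium blank ready for filing, using only fingertip pushes: never pick it up. Push it snug against the jig's fence and along the fence until the whole blue strip, and nothing more, sticks out past the front ledge, so that the scribed line is even with the ledge. Then press the clamp's red lever all the way down so that its rubber foot holds the blank, leave everything, and do not disturb the file, the marker or the tape measure.

Things in the scene. Friction and masses are not known exactly. Their poses are not given: they have to be found in the camera images.
- filing_jig: Filing jig, screwed to the bench. Origin: underside, on the bench top. x runs along the bed away from the front ledge, y across the bed away from the fence, z up. Flat steel bed 50 mm above the bench, from x = -75 (front ledge, open air beyond) to +115 mm, y = -50 (fence) to +50 mm. A cam-lever clamp reaches over the fence at x = -45 mm.
- ledge (a point): Middle of the bed's front edge (the ledge), at bed height, at x = -75 mm in the jig's frame; the edge runs along the jig's y axis.
- fence (a point): Foot of the fence's inner face, at bed height, at x = 0, y = -50 mm in the jig's frame. The fence runs along the jig's x axis from x = -65 to +115 mm, is 12 mm thick and stands 14 mm above the bed.
- blank: Aluminium blank lying loose on the bed, 150 x 70 x 6 mm, 0.12 to 0.24 kg. Origin: centre of its underside. x along its length; the leading end, at x = -75 mm, lies towards the ledge and is dyed dark blue for 30 mm; the rest is bare, two small holes near the trailing end. It starts askew, off the fence, behind the ledge; it slides with 0.5 to 2 N.
- scribed_line (a point): Middle of the scribed line across the blank's top, where the blue strip ends: 30 mm behind the leading edge, on the blank's centre line.
- clamp_lever (a joint): Clamp lever: near 0 open (sticking up at 41 degrees over the fence, towards -y of the jig), 0.65 rad fully down at its stop, level; it holds itself there by friction. 2 to 6 N at the grip move it. Pivot along the jig's x at y = -23, z = 102 mm; it reaches 125 mm from it. To close, press straight down at x = -45, y = -90 mm: its top is there at z = 165 to 180 mm when open, about 118 mm when down.
- lever_grip (a point): Middle of the upper face of the red grip (70 mm long, 20 mm wide, 13 mm thick) of the clamp's lever, 91 mm from the pivot, at x = -45 mm in the jig's frame; moves with the lever.
- clamp_foot: Sprung rubber foot, 17 mm across, under the clamp's fixed nose, 30 mm behind the ledge and 27 mm in from the fence. Origin: 9 mm above its face. Open, its face is 5 to 6 mm above the blank's top, so the blank slides under it; the nose and lever pivot above it reach 112 mm above the bench. With the lever down it presses the blank with about 7 N.
- flat_file: Bystander: flat file with wooden handle, 25 x 289 x 25 mm, on the bench behind the jig. Origin: centre of its underside; y along its length.
- tape_measure: Bystander: yellow tape measure, 43 x 86 x 66 mm, on the bench behind and right of the jig. Origin: centre of its underside.
- marker: Bystander: black and white marker pen, 17 x 132 x 17 mm, on the bench behind and left of the jig. Origin: centre of its underside; y along its length.

How it is judged:
By the outcome, as a careful person would: the job done as asked, in the order asked, and still so for the second after the job is handed in, with the robot touching nothing.
It also fails if it takes over 58 s, if anything falls off the work surface, if the arm or the gripper's body presses on something with over 40 N, if the wrist force passes 120 N, or if a joint passes its speed limit or range.

## Robot

A 7-joint arm with a two-finger parallel gripper is mounted at the origin on a cart in front of the work surface, level with it; the furniture and walls round the work are solid. World frame = base frame: x ahead of the robot, y to its left, z up, the work surface at z = 0. Lengths are in m, angles in rad, forces in N, time in s.
With the tool pointing down it reaches from about 0.35 to 0.9 m from the base axis. Payload 8.1 kg.
Tool frame: the origin (TCP) lies at the very end of the fingers, on their centre line; the grasp point (between the pads) lies 19 mm behind it (grasp_offset is the distance from the TCP to the grasp point, in m); z points along the fingers, y is the line along which they close (so a half turn about z gives the same grasp; the last joint's range is limited). The gripper opens to 92 mm and grips with 3 to 60 N. Pads are 19 mm wide; open, the fingers measure 130 mm over their backs; the gripper's body (75 mm by 190 mm) begins 47 mm behind the grasp point.
Start: joints at [-1.392, 0.434, 0.025, 1.573, -0.012, 1.134, -0.075], TCP at [0.174, 0.6, 0.227] pointing down, gripper open.
Joint ranges: [-2.62, 2.62], [-0.44, 2.09], [-1.27, 1.32], [0.08, 2.57], [-1.32, 4.46], [0.12, 2], [-2.74, 2.74]. Speed limits (rad/s): [2.22, 2.22, 3.01, 3.01, 3.14, 3.14, 3.14].

## Interface

Orientations are given as a rotation vector (axis times angle).
In Python, from cell import observe, get_image, camera_params, sign_off, silhouettes, grasp_offset gives the robot as it stands. The module is installed in compiled form; this text tells all that it offers.
- The arm moves only by the tool jog_arm, never from a script. Its argument "motion" is a list that holds one entry, the list of rows, each a list of 7 numbers: the shift along the tool's x, y, z in m, then the turn, a rotation vector about the tool's x, y, z in rad, then the closure, from -1 (fully open) to 1 (shut), so that 0 is half open. In form: [[[dx, dy, dz, wx, wy, wz, hand], ...]]. A call has 1 to 10 rows; each row is the pose to reach, as a shift and turn from the pose commanded when the call began, along the tool's axes at that moment; what a row does not reach only later rows make up. A row lasts 1/12 s, in which the tool goes at most 41.7 mm and 7.16 degrees, less where a joint would pass 70% of its speed; a pose out of reach is approached as far as the arm can. A call with a gripper value outside its range is refused whole. The fingers move at their own pace and stop on an object; "force" is the grip in N (left out, the last holds). Time passes only in rows, so rows that repeat a pose let the fingers close. It gives the time, the measured TCP pose, the force, the opening and the grip force at its end, in the units of the state.
- observe(): the state, without advancing time (a new reading comes with each control period).
- get_image(name): name is "scene" or "top" or "wrist"; returns the picture (384x512x3 uint8, red, green, blue); there is no depth.
- camera_params(name): a dict with "vertical_fov" (degrees; the focal length in pixels is half the picture's height over the tangent of half this angle, whatever the lens; pixels are square), "cx", "cy" (the principal point, pixels), "dist_coeffs" ([k1, k2, p1, p2, k3] as OpenCV has them; the pictures are not rectified), "T" (4x4, takes a point from camera to world coordinates). Camera axes: x right, y down, z forward; pixel columns grow to the right and rows downward; lengths in m; the calibration is good to about 2 mm. A picture is of the moment at which its call begins: read the wrist's pose just before it. camera_params takes no time and is no camera call; for the wrist camera it gives the pose at the moment of the call.
- sign_off(): hands the job in; it is judged then, once.
Trained networks look in the newest picture that a camera, given by its name, has taken for a name from the list of things; names that differ only in an ending like _2 or _b are one class to them, and where a whole thing is asked for, a point or a joint stands for the part that bears it (a point fixed in the world has none). Each returns a list of dicts, best first, with "p" (0 to 1); they miss things now and then, are a little off and sometimes report something else, mostly with a low value. They report only what shows in the picture. A call takes as long as a camera call.
- silhouettes(query, camera): "mask" (384x512 bool, what is visible of it) and "pixel" ([column, row] in pixels, amid what is visible of it).
The state is a dict: "clock": time; "joints": joint angles; "dq": joint speeds; "joint_efforts": joint torques, N m; "position": TCP position; "ee_rot": TCP orientation; "force": force on the tool from outside, world axes, zero at the start; "ft_torque": the same for the moment, N m; "width": opening from 0.0 (shut) to 1.0 (fully open); "gripper_force": force on a finger pad.
Only numpy, scipy, OpenCV 4.12 (cv2) and the standard library are available. Lean on these libraries where they do the work, as an engineer would, in place of code of your own. Each camera call takes 0.05 s, during which the arm holds its last target. There are 200 camera calls.

## Working session

There is one attempt and no reset: what is moved stays moved. The work goes in short steps, Python scripts to look and compute and a tool call to move; the robot and the scene stay as the last step left them, time stands still between calls to the robot, and variables do not carry over. Pictures are saved under pics/ and viewed, at most 10 in all, crops included, and the job is handed in when it is done.

Besides the shell and the picture viewer there is one more tool, called after "Request:" by a JSON object that holds its "name" and its "arguments", one argument or row to a line. jog_arm: Moves the arm, as the interface text tells. Its arguments: {"type":"object","properties":{"motion":{"type":"array"},"force":{"type":"number"}},"required":["motion"]}

```bash
mkdir -p pics
cat > h.py <<'E'
import numpy as np, cv2
from scipy.spatial.transform import Rotation as R
from cell import *
def K(p):
    f=192/np.tan(np.radians(p["vertical_fov"])/2); return np.array([[f,0,p["cx"]],[0,f,p["cy"]],[0,0,1.]])
def toworld(cam,px,z,p=None):
    p=p or camera_params(cam); px=np.array(px,float).reshape(-1,1,2)
    u=cv2.undistortPoints(px,K(p),np.array(p["dist_coeffs"],float)).reshape(-1,2)
    T=np.array(p["T"]); d=np.c_[u,np.ones(len(u))]@T[:3,:3].T; o=T[:3,3]
    return o+d*((z-o[2])/d[:,2])[:,None]
def topx(cam,P,p=None):
    p=p or camera_params(cam); T=np.linalg.inv(np.array(p["T"]))
    return cv2.projectPoints(np.array(P,float).reshape(-1,1,3),R.from_matrix(T[:3,:3]).as_rotvec(),T[:3,3],K(p),np.array(p["dist_coeffs"],float))[0].reshape(-1,2)
def save(cam,name,crop=None,s=1):
    im=get_image(cam); o=im
    if crop: x0,y0,x1,y1=crop; o=im[y0:y1,x0:x1]
    if s!=1:o=cv2.resize(o,None,fx=s,fy=s,interpolation=cv2.INTER_CUBIC)
    cv2.imwrite("pics/"+name,o[...,::-1]); return im
E
python3 - <<'E'
from h import *
a=save("top","a.png"); save("scene","b.png")
for n in["top","scene"]:
    p=camera_params(n); print(n,p["vertical_fov"],p["dist_coeffs"],np.round(p["T"],3).tolist())
cv2.imwrite("pics/ab.png",cv2.resize(a,(800,600))[...,::-1])
for q in["filing_jig","blank","clamp_lever","flat_file","tape_measure","marker"]:
    for r in silhouettes(q,"top")[:1]: print(q,r["p"],r["pixel"],toworld("top",r["pixel"],0.05 if q in("blank","filing_jig") else 0))
s=observe();print(s["clock"],s["ee_rot"],s["force"])
E
```

```text
top 42.21145943248109 [-0.18230796  0.          0.          0.          0.        ] [[-0.018, -0.985, 0.172, 0.393], [-1.0, 0.019, 0.004, -0.238], [-0.008, -0.172, -0.985, 1.141], [0.0, 0.0, 0.0, 1.0]]
scene 49.30778118769578 [0.03740955 0.         0.         0.         0.        ] [[0.868, -0.271, 0.417, 0.155], [-0.497, -0.447, 0.744, -0.916], [-0.015, -0.853, -0.522, 0.612], [0.0, 0.0, 0.0, 1.0]]
filing_jig 0.61 [285.5, 227.2] [[ 0.50026479 -0.28397381  0.05      ]]
blank 0.98 [261.2, 224.2] [[ 0.50791281 -0.23065103  0.05      ]]
clamp_lever 0.69 [313.2, 236.9] [[ 0.48148829 -0.34918178  0.        ]]
flat_file 0.95 [212.1, 151.7] [[ 0.68736279 -0.11702315  0.        ]]
tape_measure 0.77 [321.4, 157.8] [[ 0.66752563 -0.37511051  0.        ]]
marker 0.77 [190.4, 170.2] [[ 0.64360931 -0.0657007   0.        ]]
0.4 [-4.41370339e-01 -3.11042091e+00  3.15019081e-04] [-0.52295007 -0.56068068  0.18439951]
```

View pics/ab.png

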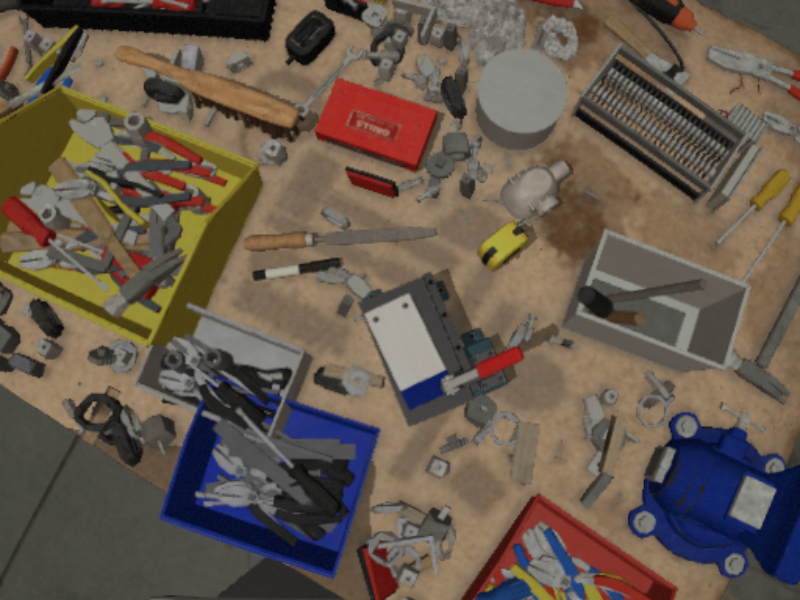

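View pics/b.png

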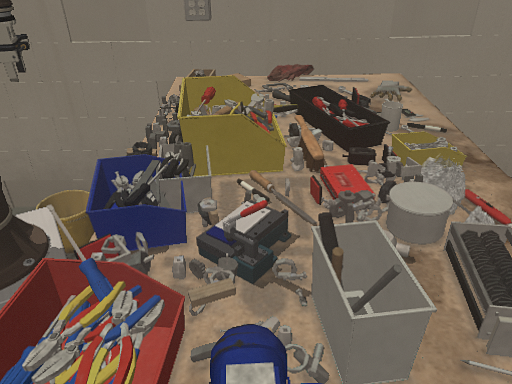

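Run:
```python
from h import *
a=cv2.imread("pics/a.png"); o=cv2.resize(a[165:275,220:350],None,fx=5.4,fy=5.4,interpolation=cv2.INTER_CUBIC)
for i in range(0,130,10): cv2.putText(o,str(220+i),(int(i*5.4),8),0,.3,(0,255,0)); cv2.line(o,(int(i*5.4),10),(int(i*5.4),16),(0,255,0))
for i in range(0,110,10): cv2.putText(o,str(165+i),(0,int(i*5.4)+4),0,.3,(0,255,0)); cv2.line(o,(22,int(i*5.4)),(28,int(i*5.4)),(0,255,0))
cv2.imwrite("pics/c.png",o)
```

```text
(no output)
```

View pics/c.png

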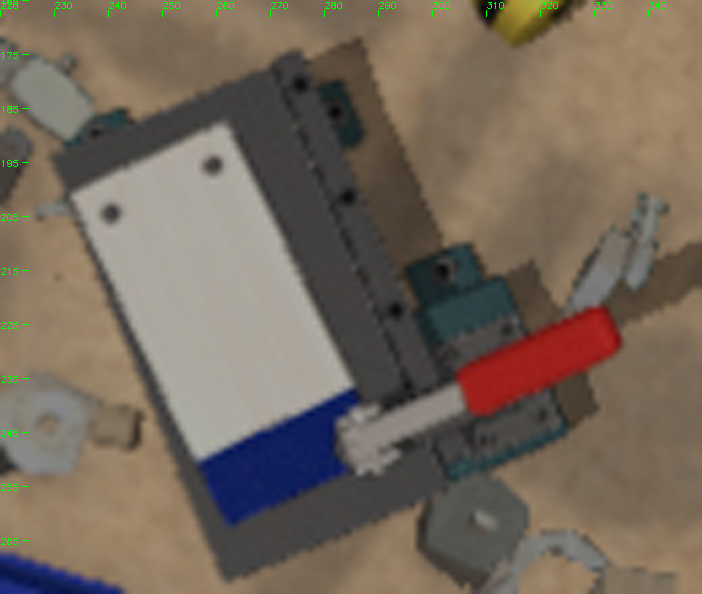

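```bash
cat >> h.py <<'E'
from scipy.optimize import least_squares
def fit(cam,px,L,z0,x0,p=None):
    p=p or camera_params(cam); L=np.array(L,float)/1000
    def W(v): c,s=np.cos(v[2]),np.sin(v[2]); return np.c_[v[0]+c*L[:,0]-s*L[:,1],v[1]+s*L[:,0]+c*L[:,1],z0+L[:,2]]
    r=least_squares(lambda v:(topx(cam,W(v),p)-px).ravel(),x0); return r.x,r.fun.reshape(-1,2)
def j2w(J,P):
    P=np.array(P,float).reshape(-1,3)/1000; c,s=np.cos(J[2]),np.sin(J[2]); return np.c_[J[0]+c*P[:,0]-s*P[:,1],J[1]+s*P[:,0]+c*P[:,1],P[:,2]]
def w2j(J,P):
    P=np.array(P,float).reshape(-1,3); c,s=np.cos(J[2]),np.sin(J[2]); d=P[:,:2]-J[:2]; return 1000*np.c_[c*d[:,0]+s*d[:,1],-s*d[:,0]+c*d[:,1],P[:,2]]
E
python3 - <<'E'
from h import *
f=lambda a:(np.array(a,float)+.5)/5.4-.5+[220,165]
J,r=fit("top",f([(227,580),(50,155),(272,68),(297,50)]),[(-75,50,50),(115,50,50),(115,-50,64),(115,-62,64)],0,[.5,-.25,.4])
B,r2=fit("top",f([(70,197),(228,121),(230,525),(198,462),(357,388)]),[(75,35,6),(75,-35,6),(-75,35,6),(-45,35,6),(-45,-35,6)],.05,[.5,-.25,.4])
print(J,r.round(1).tolist());print(B,r2.round(1).tolist())
b=w2j(J,[B[0],B[1],.05]);print(b,B[2]-J[2])
np.save("J.npy",J)
p=f([(595,350),(460,375)]);print(w2j(J,toworld("top",p,.17)))
p=camera_params("wrist");T=np.array(p["T"]);s=observe();Rt=R.from_rotvec(s["ee_rot"]).as_matrix();print(p["vertical_fov"],Rt.round(3).tolist(),(Rt.T@(T[:3,3]-s["position"])).round(3),(Rt.T@T[:3,:3]).round(2).tolist())
E
```

```text
[ 0.48852883 -0.24798505  0.37643906] [[-0.3, 1.4], [-0.3, 0.5], [0.1, -1.6], [0.5, -0.3]]
[ 0.50666296 -0.2322984   0.42854997] [[0.4, -0.3], [-0.2, 0.3], [0.1, 0.6], [0.1, -0.2], [-0.4, -0.4]]
[[22.63095659  7.92195648 50.        ]] 0.05211091092463921
[[ -49.04046439 -107.25063522  170.        ]
 [ -38.32892743  -58.34390531  170.        ]]
59.65109741667035 [[-0.961, 0.278, -0.0], [0.278, 0.961, -0.0], [-0.0, -0.0, -1.0]] [ 0.082 -0.001 -0.158] [[-0.0, -0.95, -0.3], [1.0, 0.0, -0.0], [0.0, -0.3, 0.95]]
```

```bash
cat >> h.py <<'E'
def delta(P,yaw,J=None):
    "tool-frame shift/turn from the present pose to jig point P (mm), tool x at yaw deg in jig frame, pointing down"
    J=np.load("J.npy") if J is None else J; s=observe(); Rt=R.from_rotvec(s["ee_rot"])
    a=J[2]+np.radians(yaw); c,q=np.cos(a),np.sin(a)
    G=R.from_matrix(np.array([[c,q,0],[q,-c,0],[0,0,-1]]))
    d=Rt.inv().apply(j2w(J,P)[0]-s["position"]); w=(Rt.inv()*G).as_rotvec()
    print("t",s["clock"],"jig",w2j(J,s["position"]).round(1),"F",np.round(s["force"],2),"delta",d.round(4),w.round(4))
E
python3 - <<'E'
from h import *
delta((30,60,200),90)
delta((30,60,227),90)
E
```

```text
t 0.4 jig [[ 19.2 904.6 226.6]] F [-0.52 -0.56  0.18] delta [-0.5253 -0.6614  0.0268] [-2.000e-04  1.000e-04  9.124e-01]
t 0.4 jig [[ 19.2 904.6 226.6]] F [-0.52 -0.56  0.18] delta [-5.253e-01 -6.614e-01 -2.000e-04] [-2.000e-04  1.000e-04  9.124e-01]
```

Request:
{"name": "jog_arm", "arguments": {
  "motion": [
    [[-0.525,-0.661,0,0,0,0.912,1],[-0.525,-0.661,0,0,0,0.912,1],[-0.525,-0.661,0,0,0,0.912,1],[-0.525,-0.661,0,0,0,0.912,1],[-0.525,-0.661,0,0,0,0.912,1],[-0.525,-0.661,0,0,0,0.912,1],[-0.525,-0.661,0,0,0,0.912,1],[-0.525,-0.661,0,0,0,0.912,1],[-0.525,-0.661,0,0,0,0.912,1],[-0.525,-0.661,0,0,0,0.912,1]]
  ]
}}

```text
clock: 1.23
position: [0.3323, 0.213, 0.227]
ee_rot: [-1.766, -2.598, -0.002]
force: [1.4, 0.2, 0.6]
width: 0.325
gripper_force: 0.0
```

```bash
python3 -c "
from h import *
delta((30,60,200),90)"
```

```text
t 1.2333 jig [[ 24.2 486.2 227. ]] F [1.4  0.17 0.6 ] delta [-0.4262  0.0056  0.0267] [ 0.0008 -0.0008  0.0004]
```

Request:
{"name": "jog_arm", "arguments": {
  "motion": [
    [[-0.42,0.006,0,0,0,0,1],[-0.42,0.006,0,0,0,0,1],[-0.42,0.006,0,0,0,0,1],[-0.42,0.006,0,0,0,0,1],[-0.42,0.006,0,0,0,0,1],[-0.42,0.006,0,0,0,0,1],[-0.42,0.006,0,0,0,0,1],[-0.42,0.006,0.026,0,0,0,1],[-0.42,0.006,0.026,0,0,0,1],[-0.42,0.006,0.026,0,0,0,1]]
  ]
}}

```text
clock: 2.07
position: [0.4907, -0.1698, 0.2017]
ee_rot: [1.764, 2.599, 0.001]
force: [0.2, 0.9, 0.4]
width: 0.001
gripper_force: 0.0
```

Request:
{"name": "jog_arm", "arguments": {
  "motion": [
    [[0,0,0,0,0,0,1],[0,0,0,0,0,0,1],[0,0,0,0,0,0,1]]
  ]
}}

```text
clock: 2.32
position: [0.4896, -0.168, 0.2017]
ee_rot: [-1.767, -2.597, 0.0]
force: [-0.1, 0.1, 0.6]
width: 0.002
gripper_force: 0.0
```

Run:
```python
from h import *
p=camera_params("wrist"); im=save("wrist","w1.png"); delta((30,60,200),90)
import pickle; pickle.dump(p,open("w1.pkl","wb"))
cv2.imwrite("pics/w1b.png",cv2.resize(im,(800,600),interpolation=cv2.INTER_CUBIC)[...,::-1])
print(topx("wrist",j2w(np.load("J.npy"),[(-75,50,50),(115,50,50),(-75,-50,50)]),p)*800/512)
```

```text
t 2.3667 jig [[ 30.9  74.9 201.9]] F [-0.66  0.66 -0.13] delta [-0.0149 -0.001   0.0019] [ 0.     -0.0009  0.0015]
[[235.70135134 298.44507613]
 [539.6460198  298.32625414]
 [249.95299033 437.08194363]]
```

View pics/w1b.png

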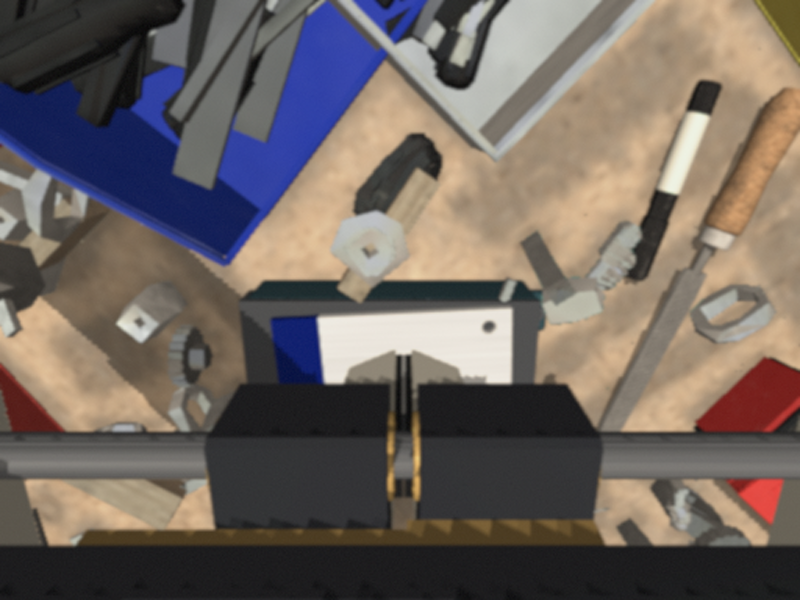

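Run:
```python
from h import *
J=np.load("J.npy"); import pickle; p=pickle.load(open("w1.pkl","rb")); k=512/800
g=lambda a:(np.array(a,float)+.5)*k-.5
print(w2j(J,toworld("wrist",g([(242,300),(539,302)]),.05,p)).round(1))
print(w2j(J,toworld("wrist",g([(318,317),(323,384),(512,308),(273,318)]),.056,p)).round(1))
delta((25,66,53),90)
```

```text
[[-71.3  49.2  50. ]
 [114.6  47.8  50. ]]
[[-23.3  40.1  56. ]
 [-22.4  -6.2  56. ]
 [ 96.6  45.9  56. ]
 [-51.2  39.4  56. ]]
t 2.3667 jig [[ 30.9  74.9 201.9]] F [-0.66  0.66 -0.13] delta [-0.009  -0.006   0.1489] [ 0.     -0.0009  0.0015]
```

Request:
{"name": "jog_arm", "arguments": {
  "motion": [
    [[-0.009,-0.006,0.04,0,0,0,1],[-0.009,-0.006,0.08,0,0,0,1],[-0.009,-0.006,0.12,0,0,0,1],[-0.009,-0.006,0.149,0,0,0,1],[-0.009,-0.006,0.149,0,0,0,1],[-0.014,-0.006,0.149,0,0,0,1],[-0.019,-0.006,0.149,0,0,0,1],[-0.024,-0.006,0.149,0,0,0,1],[-0.029,-0.006,0.149,0,0,0,1],[-0.032,-0.006,0.149,0,0,0,1]]
  ]
}}

```text
clock: 3.2
position: [0.4974, -0.2008, 0.0544]
ee_rot: [1.765, 2.596, 0.002]
force: [-0.5, 1.3, 1.1]
width: 0.006
gripper_force: 1.0
```

```bash
python3 -c "
from h import *
delta((25,30,53),90)"
```

```text
t 3.2 jig [[25.6 40.6 54.4]] F [-0.46  1.25  1.15] delta [-0.0106 -0.0006  0.0014] [0.0024 0.0013 0.0005]
```

Request:
{"name": "jog_arm", "arguments": {
  "motion": [
    [[-0.002,0,0.0015,0,0,0,1],[-0.004,0,0.0015,0,0,0,1],[-0.006,0,0.0015,0,0,0,1],[-0.007,0,0.0015,0,0,0,1],[-0.008,0,0.0015,0,0,0,1],[-0.008,0,0.0015,0,0,0,1]]
  ]
}}

```text
clock: 3.7
position: [0.4991, -0.2075, 0.0514]
ee_rot: [-1.766, -2.598, 0.0]
force: [-0.3, 0.8, 1.4]
width: 0.007
gripper_force: 0.6
```

```bash
python3 -c "
from h import *
delta((25,30,53),90)"
```

```text
t 3.7 jig [[24.7 33.7 51.4]] F [-0.27  0.82  1.43] delta [-0.0037  0.0003 -0.0016] [-0.0001  0.      0.0004]
```

Request:
{"name": "jog_arm", "arguments": {
  "motion": [
    [[-0.001,0,-0.001,0,0,0,1],[-0.002,0,-0.001,0,0,0,1],[-0.003,0,-0.001,0,0,0,1],[-0.004,0,-0.001,0,0,0,1],[-0.004,0,-0.001,0,0,0,1]]
  ]
}}

```text
clock: 4.12
position: [0.5005, -0.2106, 0.0523]
ee_rot: [-1.765, -2.598, -0.001]
force: [-0.6, 4.6, 1.3]
width: 0.004
gripper_force: 1.9
```

```bash
python3 -c "
from h import *
delta((25,30,53),90)"
```

```text
t 4.1167 jig [[24.9 30.4 52.3]] F [-0.61  4.64  1.28] delta [-0.0004  0.0001 -0.0007] [-0.     -0.0011  0.0008]
```

Request:
{"name": "jog_arm", "arguments": {
  "motion": [
    [[-0.0015,0,0,0,0,0,1],[-0.0015,0,0,0,0,0,1],[0.01,0,0,0,0,0,1],[0.012,0,-0.03,0,0,0,1],[0.012,0.02,-0.055,0,0,0.1,1],[0.0,0.055,-0.055,0,0,0.2,1],[-0.045,0.089,-0.055,0,0,0.32,1],[-0.045,0.089,-0.055,0,0,0.45,1],[-0.045,0.089,-0.055,0,0,0.57,1],[-0.045,0.089,-0.055,0,0,0.69,1]]
  ]
}}

```text
clock: 4.95
position: [0.6006, -0.2212, 0.1073]
ee_rot: [2.545, 1.838, -0.001]
force: [0.5, 0.3, -1.4]
width: 0.004
gripper_force: 0.0
```

```bash
python3 -c "
from h import *
delta((116,-15,100),0)"
```

```text
t 4.95 jig [[114.  -16.3 107.3]] F [ 0.5   0.33 -1.39] delta [0.0022 0.0007 0.0072] [0.0019 0.0013 0.8747]
```

Request:
{"name": "jog_arm", "arguments": {
  "motion": [
    [[0.002,0.001,0,0,0,0.12,1],[0.002,0.001,0,0,0,0.24,1],[0.002,0.001,0,0,0,0.36,1],[0.002,0.001,0,0,0,0.48,1],[0.002,0.001,0,0,0,0.6,1],[0.002,0.001,0,0,0,0.72,1],[0.002,0.001,0,0,0,0.84,1],[0.002,0.001,0,0,0,0.875,1],[0.002,0.001,0,0,0,0.875,1],[0.002,0.001,0,0,0,0.875,1]]
  ]
}}

```text
clock: 5.78
position: [0.6013, -0.2187, 0.1073]
ee_rot: [3.083, 0.6, -0.0]
force: [-0.2, -0.5, 0.8]
width: 0.003
gripper_force: 0.0
```

Run:
```python
from h import *
delta((114,-15,53),0)
im=get_image("top"); o=cv2.resize(im[165:275,220:350],None,fx=5.4,fy=5.4,interpolation=cv2.INTER_CUBIC)
cv2.imwrite("pics/d.png",o[...,::-1])
```

```text
t 5.7833 jig [[115.6 -14.2 107.3]] F [-0.16 -0.54  0.76] delta [-0.0016  0.0007  0.0543] [0.0008 0.0005 0.0078]
```

View pics/d.png

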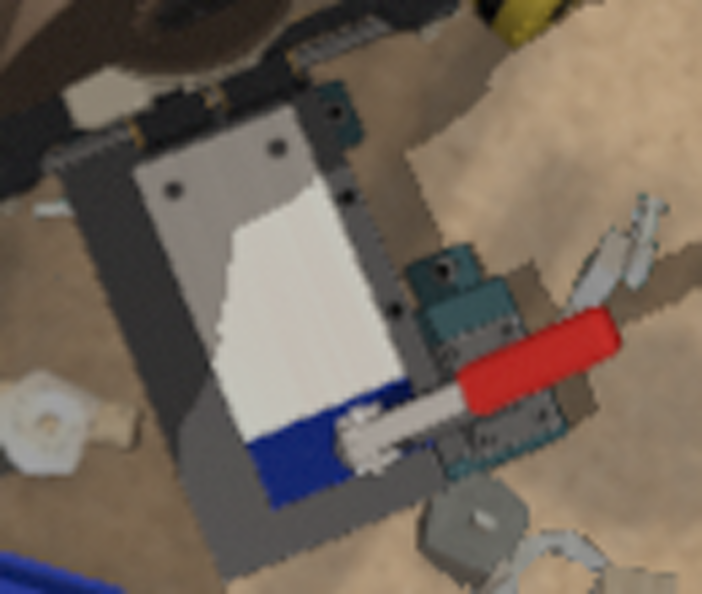

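Run:
```python
from h import *
J=np.load("J.npy"); f=lambda a:(np.array(a,float)+.5)/5.4-.5+[220,165]
B,r=fit("top",f([(135,172),(248,440),(275,508)]),[(75,35,6),(-45,35,6),(-75,35,6)],.05,[.5,-.25,.4])
print(w2j(J,[B[0],B[1],.05]),B[2]-J[2],r.round(1).tolist())
```

```text
[[ 20.86400908 -15.74619446  50.        ]] 0.0014830930146948473 [[-0.2, -0.4], [-0.1, 0.1], [0.2, 0.3]]
```

Request:
{"name": "jog_arm", "arguments": {
  "motion": [
    [[-0.001,0,0.03,0,0,0.007,1],[-0.001,0,0.054,0,0,0.007,1],[-0.001,0,0.054,0,0,0.007,1],[-0.008,0,0.054,0,0,0.007,1],[-0.014,0,0.054,0,0,0.007,1],[-0.02,0,0.054,0,0,0.007,1],[-0.026,0,0.054,0,0,0.007,1],[-0.032,0,0.054,0,0,0.007,1],[-0.038,0,0.054,0,0,0.007,1],[-0.044,0,0.054,0,0,0.007,1]]
  ]
}}

```text
clock: 6.67
position: [0.5603, -0.2351, 0.0537]
ee_rot: [-3.086, -0.587, -0.001]
force: [1.7, 0.4, 1.7]
width: 0.004
gripper_force: 1.0
```

```bash
python3 -c "
from h import *
delta((60,-15,53),0)"
```

```text
t 6.6667 jig [[ 71.4 -14.4  53.7]] F [1.74 0.45 1.68] delta [-0.0114  0.0006  0.0007] [-0.0001 -0.0007 -0.0006]
```

Request:
{"name": "jog_arm", "arguments": {
  "motion": [
    [[-0.004,0,0.0005,0,0,0,1],[-0.007,0,0.0005,0,0,0,1],[-0.01,0,0.0005,0,0,0,1],[-0.011,0,0.0005,0,0,0,1],[-0.011,0,0.0005,0,0,0,1]]
  ]
}}

```text
clock: 7.08
position: [0.5502, -0.2393, 0.053]
ee_rot: [3.086, 0.586, -0.0]
force: [-0.0, 0.0, 1.0]
width: 0.005
gripper_force: 0.3
```

Run:
```python
from h import *
delta((55,-15,53),0)
im=get_image("top"); o=cv2.resize(im[205:280,240:330],None,fx=8,fy=8,interpolation=cv2.INTER_CUBIC)
cv2.imwrite("pics/e.png",o[...,::-1])
```

```text
t 7.0833 jig [[ 60.5 -14.6  53. ]] F [-0.02  0.01  0.98] delta [-0.0055  0.0004 -0.    ] [ 0.0001  0.0001 -0.0009]
```

View pics/e.png

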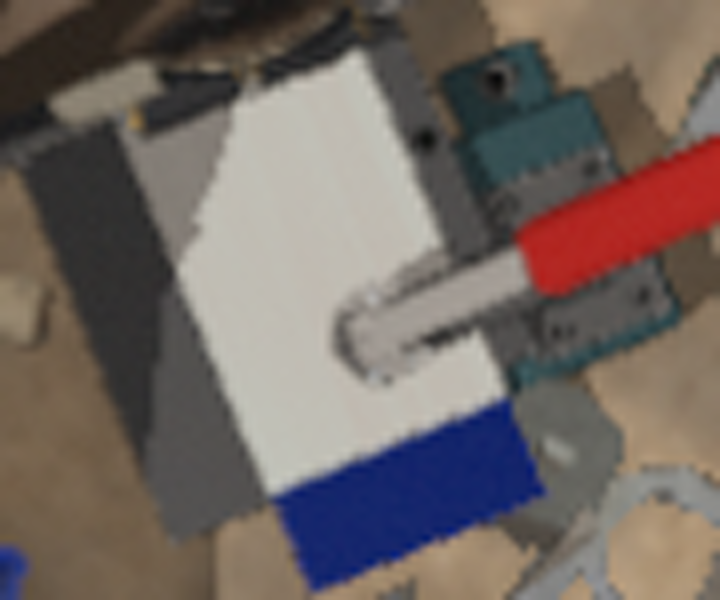

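Request:
{"name": "jog_arm", "arguments": {
  "motion": [
    [[0.006,0,0,0,0,0,1],[0.01,0,-0.02,0,0,0,1],[0.01,0,-0.06,0,0,0,1],[0.01,-0.02,-0.087,0,0,-0.12,1],[0,-0.035,-0.087,0,0,-0.24,1],[-0.03,-0.035,-0.087,0,0,-0.36,1],[-0.07,-0.035,-0.087,0,0,-0.48,1],[-0.11,-0.035,-0.087,0,0,-0.6,1],[-0.135,-0.035,-0.087,0,0,-0.72,1],[-0.135,-0.035,-0.087,0,0,-0.84,1]]
  ]
}}

```text
clock: 7.97
position: [0.4065, -0.2581, 0.1401]
ee_rot: [-2.578, -1.793, 0.002]
force: [0.4, 0.2, -0.2]
width: 0.005
gripper_force: 0.0
```

```bash
python3 -c "
from h import *
delta((-75,20,125),90)"
```

```text
t 7.9667 jig [[-80.   20.8 140.1]] F [ 0.37  0.17 -0.17] delta [0.0028 0.0042 0.0151] [-1.80e-03 -6.00e-04 -7.32e-01]
```

Request:
{"name": "jog_arm", "arguments": {
  "motion": [
    [[0.004,0.004,0.005,0,0,-0.12,1],[0.004,0.004,0.015,0,0,-0.24,1],[0.004,0.004,0.015,0,0,-0.36,1],[0.004,0.004,0.015,0,0,-0.48,1],[0.004,0.004,0.015,0,0,-0.6,1],[0.004,0.004,0.015,0,0,-0.72,1],[0.004,0.004,0.015,0,0,-0.735,1],[0.004,0.004,0.015,0,0,-0.735,1],[0.004,0.004,0.015,0,0,-0.735,1]]
  ]
}}

```text
clock: 8.72
position: [0.4171, -0.2538, 0.1249]
ee_rot: [-1.767, -2.597, 0.0]
force: [-0.4, -0.4, -0.1]
width: 0.006
gripper_force: 0.0
```

Run:
```python
from h import *
import pickle
delta((-75,20,125),90)
p=camera_params("wrist"); im=save("wrist","w2.png"); pickle.dump(p,open("w2.pkl","wb"))
print(topx("wrist",j2w(np.load("J.npy"),[(-75,50,50),(-75,20,56)]),p))
cv2.imwrite("pics/w2b.png",cv2.resize(im[100:300,130:396],None,fx=3,fy=3,interpolation=cv2.INTER_CUBIC)[...,::-1])
```

```text
t 8.7167 jig [[-68.6  20.9 124.9]] F [-0.44 -0.39 -0.14] delta [-0.0009 -0.0064 -0.0001] [-0.0001 -0.0001 -0.0006]
[[249.93311163 154.85383632]
 [250.07562913 197.48665918]]
```

View pics/w2b.png

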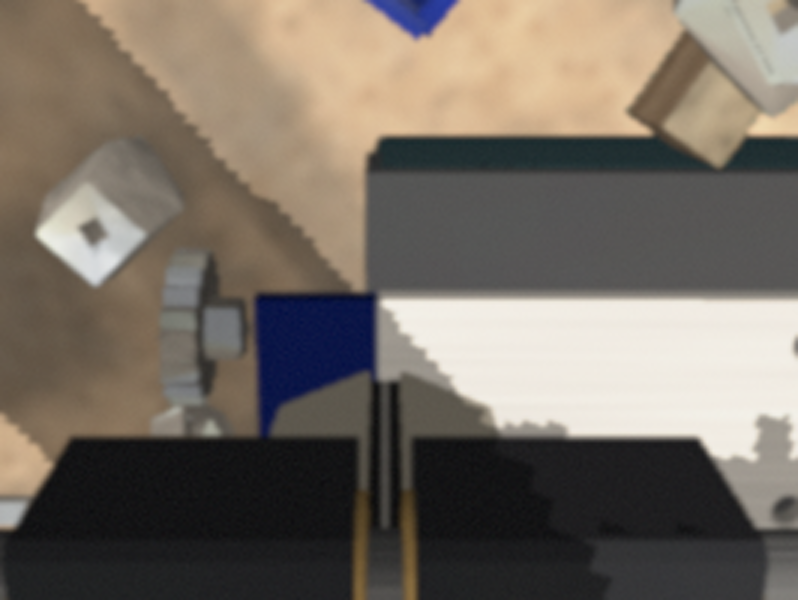

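```bash
cat >> h.py <<'E'
def edge(im,row,u0,u1):
    "strongest horizontal-gradient column in [u0,u1], averaged about row, subpixel"
    g=cv2.GaussianBlur(im[row-1:row+2].astype(float).sum(2).mean(0)[None],(1,1),0)[0]; d=np.abs(np.gradient(g))[u0:u1+1]; i=int(d.argmax()); w=slice(max(i-2,0),i+3)
    return u0+(np.arange(len(d))[w]*d[w]).sum()/d[w].sum()
def report(im,p,u_l,u_s,u_e,rl,rs):
    J=np.load("J.npy")
    for n,u,rows,z in(("ledge",u_l,rl,.05),("scribe",u_s,rs,.056),("lead",u_e,rs,.056)):
        px=[(edge(im,r,u-5,u+5),r) for r in rows]; print(n,w2j(J,toworld("wrist",px,z,p))[:,:2].round(2).tolist())
E
python3 - <<'E'
from h import *
import pickle
im=cv2.imread("pics/w2.png")[...,::-1]
report(im,pickle.load(open("w2.pkl","rb")),252,255,216,range(162,192,5),range(202,222,4))
p=pickle.load(open("w2.pkl","rb"))
c=im[:,290].astype(int).sum(1);d=np.abs(np.diff(c));print([(i,d[i]) for i in range(140,215) if d[i]>60])
print(w2j(np.load("J.npy"),toworld("wrist",[(290,197.5),(240,197.5),(380,197.5)],.056,p)).round(1))
E
```

```text
ledge [[-74.08, 44.78], [-74.06, 41.09], [-74.2, 37.37], [-74.26, 33.61], [-74.28, 29.81], [-74.36, 25.98]]
scribe [[-71.23, 16.53], [-71.5, 13.43], [-71.51, 10.3], [-71.52, 7.15], [-71.53, 3.98]]
lead [[-100.52, 16.55], [-100.51, 13.45], [-100.63, 10.32], [-100.7, 7.18], [-100.75, 4.0]]
[(143, np.int64(66)), (144, np.int64(167)), (145, np.int64(157)), (198, np.int64(121)), (199, np.int64(143))]
[[-46.2  20.   56. ]
 [-82.3  20.   56. ]
 [ 18.6  19.9  56. ]]
```

Request:
{"name": "jog_arm", "arguments": {
  "motion": [
    [[0,0.03,-0.015,0,0,0.12,1],[0,0.07,-0.015,0,0,0.24,1],[-0.036,0.11,-0.015,0,0,0.36,1],[-0.036,0.149,-0.015,0,0,0.48,1],[-0.036,0.149,-0.015,0,0,0.6,1],[-0.036,0.149,-0.015,0,0,0.72,1],[-0.036,0.149,0,0,0,0.84,1],[-0.036,0.149,0,0,0,0.96,1],[-0.036,0.149,0,0,0,1.08,1],[-0.036,0.149,0.02,0,0,1.2,1]]
  ]
}}

```text
clock: 9.6
position: [0.5707, -0.2329, 0.1073]
ee_rot: [2.924, 1.139, 0.005]
force: [0.9, 0.1, -0.3]
width: 0.005
gripper_force: 0.0
```

```bash
python3 -c "
from h import *
delta((72,-15,53),0)"
```

```text
t 9.6 jig [[ 81.9 -16.2 107.3]] F [ 0.89  0.08 -0.25] delta [-0.0089 -0.0049  0.0543] [ 0.0043 -0.0023  0.3664]
```

Request:
{"name": "jog_arm", "arguments": {
  "motion": [
    [[-0.009,-0.005,0,0,0,0.12,1],[-0.009,-0.005,0,0,0,0.24,1],[-0.009,-0.005,0,0,0,0.366,1],[-0.009,-0.005,0.02,0,0,0.366,1],[-0.009,-0.005,0.04,0,0,0.366,1],[-0.009,-0.005,0.052,0,0,0.366,1],[-0.009,-0.005,0.052,0,0,0.366,1],[-0.009,-0.005,0.052,0,0,0.366,1]]
  ]
}}

```text
clock: 10.27
position: [0.5587, -0.2343, 0.0524]
ee_rot: [-3.084, -0.599, 0.002]
force: [-0.1, -0.3, 0.5]
width: 0.008
gripper_force: 0.0
```

```bash
python3 -c "
from h import *
delta((61,-15,53),0)"
```

```text
t 10.2667 jig [[ 70.3 -13.   52.4]] F [-0.11 -0.32  0.47] delta [-0.0093  0.0019 -0.0006] [-0.0002  0.0009  0.0072]
```

Request:
{"name": "jog_arm", "arguments": {
  "motion": [
    [[-0.004,0.002,-0.0005,0,0,0.007,1],[-0.008,0.002,-0.0005,0,0,0.007,1],[-0.01,0.002,-0.0005,0,0,0.007,1],[-0.011,0.002,-0.0005,0,0,0.007,1],[-0.012,0.002,-0.0005,0,0,0.007,1],[-0.0125,0.002,-0.0005,0,0,0.007,1],[-0.013,0.002,-0.0005,0,0,0.007,1],[-0.0135,0.002,-0.0005,0,0,0.007,1],[-0.014,0.002,-0.0005,0,0,0.007,1],[-0.0145,0.002,-0.0005,0,0,0.007,1]]
  ]
}}

```text
clock: 11.1
position: [0.5463, -0.2416, 0.0535]
ee_rot: [3.086, 0.59, 0.001]
force: [1.5, 0.7, 1.2]
width: 0.004
gripper_force: 1.0
```

Request:
{"name": "jog_arm", "arguments": {
  "motion": [
    [[0,0,0,0,0,0,1],[0,0,0,0,0,0,1]]
  ]
}}

```text
clock: 11.27
position: [0.5461, -0.2417, 0.0534]
ee_rot: [3.086, 0.59, 0.0]
force: [2.0, 0.4, 1.2]
width: 0.005
gripper_force: 1.0
```

```bash
python3 -c "
from h import *
delta((55,-15,53),0)"
```

```text
t 11.2667 jig [[ 55.9 -15.3  53.4]] F [1.97 0.41 1.19] delta [-0.0009 -0.0003  0.0004] [ 0.     -0.0001  0.0012]
```

Request:
{"name": "jog_arm", "arguments": {
  "motion": [
    [[0.006,0,0,0,0,0,1],[0.012,0,-0.02,0,0,0,1],[0.012,0,-0.06,0,0,0,1],[0.01,-0.02,-0.087,0,0,-0.12,1],[0,-0.035,-0.087,0,0,-0.24,1],[-0.03,-0.035,-0.087,0,0,-0.36,1],[-0.07,-0.035,-0.087,0,0,-0.48,1],[-0.11,-0.035,-0.087,0,0,-0.6,1],[-0.13,-0.035,-0.087,0,0,-0.72,1],[-0.13,-0.035,-0.087,0,0,-0.84,1]]
  ]
}}

```text
clock: 12.1
position: [0.4073, -0.2587, 0.1405]
ee_rot: [-2.576, -1.795, 0.001]
force: [-0.0, 0.2, -0.1]
width: 0.005
gripper_force: 0.0
```

```bash
python3 -c "
from h import *
delta((-70,20,125),90)"
```

```text
t 12.1 jig [[-79.5  19.9 140.5]] F [-0.02  0.19 -0.13] delta [0.0064 0.0071 0.0155] [-0.0017 -0.001  -0.7298]
```

Request:
{"name": "jog_arm", "arguments": {
  "motion": [
    [[0.003,0.006,0.005,0,0,-0.12,1],[0.003,0.006,0.015,0,0,-0.24,1],[0.003,0.006,0.015,0,0,-0.36,1],[0.003,0.006,0.015,0,0,-0.48,1],[0.003,0.006,0.015,0,0,-0.6,1],[0.003,0.006,0.015,0,0,-0.72,1],[0.003,0.006,0.015,0,0,-0.73,1],[0.003,0.006,0.015,0,0,-0.73,1],[0.003,0.006,0.015,0,0,-0.73,1]]
  ]
}}

```text
clock: 12.85
position: [0.4189, -0.2563, 0.1253]
ee_rot: [-1.771, -2.594, 0.0]
force: [0.2, 0.8, 0.3]
width: 0.003
gripper_force: 0.0
```

Run:
```python
from h import *
import pickle
delta((-70,20,125),90)
p=camera_params("wrist"); im=save("wrist","w3.png"); pickle.dump(p,open("w3.pkl","wb"))
u=topx("wrist",j2w(np.load("J.npy"),[(-74.2,35,50),(-73.6,10,56),(-103,10,56)]),p);print(u)
a,b,c=u[:,0].round().astype(int); r=int(u[0,1]);q=int(u[1,1])
report(im,p,a,b,c,range(r-10,r+14,5),range(q-4,q+12,4))
```

```text
t 12.85 jig [[-67.8  17.8 125.3]] F [0.21 0.76 0.3 ] delta [ 0.0022 -0.0022  0.0003] [-0.0003 -0.0003 -0.0037]
[[250.09689407 170.93680632]
 [251.11343323 206.26635695]
 [210.72647481 206.41199024]]
ledge [[-74.05, 43.1], [-73.98, 39.42], [-74.12, 35.7], [-74.16, 31.95], [-74.23, 28.16]]
scribe [[-76.31, 13.32], [-76.35, 10.22], [-76.39, 7.09], [-76.45, 3.93]]
lead [[-105.22, 13.44], [-105.39, 10.33], [-105.52, 7.2], [-105.47, 4.04]]
```

Run:
```python
import cv2
im=cv2.imread("pics/w3.png"); cv2.imwrite("pics/w3b.png",cv2.resize(im[135:245,195:295],None,fx=5,fy=5,interpolation=cv2.INTER_NEAREST))
```

```text
(no output)
```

View pics/w3b.png

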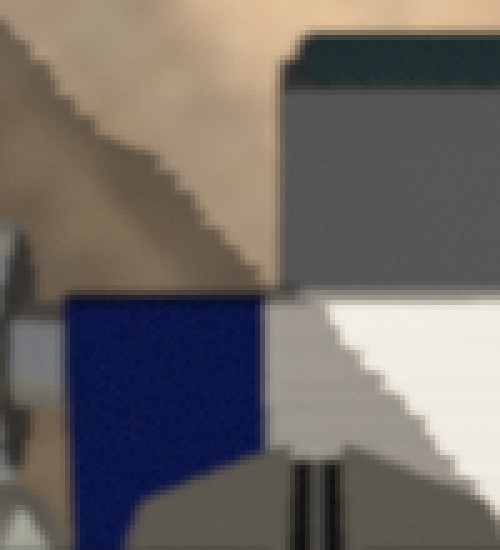

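Request:
{"name": "jog_arm", "arguments": {
  "motion": [
    [[0,-0.02,-0.015,0,0,0.12,1],[0,-0.05,-0.015,0,0,0.24,1],[-0.018,-0.062,-0.015,0,0,0.36,1],[-0.018,-0.062,-0.015,0,0,0.48,1],[-0.018,-0.062,-0.015,0,0,0.6,1],[-0.018,-0.062,-0.015,0,0,0.72,1],[-0.018,-0.062,-0.015,0,0,0.84,1],[-0.018,-0.062,-0.015,0,0,0.96,1],[-0.018,-0.062,-0.015,0,0,1.08,1],[-0.018,-0.062,-0.015,0,0,1.2,1]]
  ]
}}

```text
clock: 13.73
position: [0.3682, -0.2957, 0.1405]
ee_rot: [2.929, 1.135, 0.0]
force: [-0.3, 0.2, -0.6]
width: 0.007
gripper_force: 0.0
```

```bash
python3 -c "
from h import *
delta((-130,-10,51),0)
print(observe()['joints'])"
```

```text
t 13.7333 jig [[-129.5   -0.2  140.5]] F [-0.34  0.2  -0.59] delta [-0.004   0.009   0.0895] [2.000e-04 0.000e+00 3.631e-01]
[-0.23765146  0.46289429  1.10394178  2.09778354 -0.53537581  0.89707848
  0.34323478]
```

Request:
{"name": "jog_arm", "arguments": {
  "motion": [
    [[-0.004,0.009,0,0,0,0.12,1],[-0.004,0.009,0,0,0,0.24,1],[-0.004,0.009,0,0,0,0.363,1],[-0.004,0.009,0.03,0,0,0.363,1],[-0.004,0.009,0.06,0,0,0.363,1],[-0.004,0.009,0.088,0,0,0.363,1],[-0.004,0.009,0.089,0,0,0.363,1],[-0.004,0.009,0.089,0,0,0.363,1]]
  ]
}}

```text
clock: 14.4
position: [0.3703, -0.3049, 0.051]
ee_rot: [-3.083, -0.597, 0.004]
force: [-0.8, 0.3, -0.6]
width: 0.005
gripper_force: 0.0
```

```bash
python3 -c "
from h import *
delta((-120,-10,51),0)
print(observe()['joints'])"
```

```text
t 14.4 jig [[-130.8   -9.4   51. ]] F [-0.76  0.35 -0.64] delta [ 0.0108  0.0006 -0.    ] [-0.0019  0.002   0.0062]
[-0.11360315  0.64524623  1.00244761  2.15832701 -0.80344262  0.77941866
  0.23162316]
```

Request:
{"name": "jog_arm", "arguments": {
  "motion": [
    [[0.004,0,0,0,0,0.006,1],[0.008,0,0,0,0,0.006,1],[0.009,0,0,0,0,0.006,1],[0.01,0,0,0,0,0.006,1],[0.0105,0,0,0,0,0.006,1],[0.011,0,0,0,0,0.006,1],[0.0115,0,0,0,0,0.006,1],[0.012,0,0,0,0,0.006,1],[0.0125,0,0,0,0,0.006,1],[0.0125,0,0,0,0,0.006,1]]
  ]
}}

```text
clock: 15.23
position: [0.3828, -0.3005, 0.0514]
ee_rot: [-3.085, -0.591, -0.0]
force: [0.4, 0.1, -0.4]
width: 0.005
gripper_force: 0.0
```

```bash
python3 -c "
from h import *
delta((-117,-10,51),0)"
```

```text
t 15.2333 jig [[-117.6  -10.    51.4]] F [ 0.39  0.1  -0.43] delta [0.0006 0.     0.0004] [-0.0001 -0.      0.0022]
```

Request:
{"name": "jog_arm", "arguments": {
  "motion": [
    [[0.0005,0,0,0,0,0,1],[0.001,0,0,0,0,0,1],[0.0015,0,0,0,0,0,1],[0.0015,0,0,0,0,0,1]]
  ]
}}

```text
clock: 15.57
position: [0.3843, -0.2999, 0.0514]
ee_rot: [-3.085, -0.591, -0.0]
force: [-0.4, -0.6, 0.5]
width: 0.006
gripper_force: 0.0
```

Request:
{"name": "jog_arm", "arguments": {
  "motion": [
    [[0.0005,0,0,0,0,0,1],[0.001,0,0,0,0,0,1],[0.001,0,0,0,0,0,1]]
  ]
}}

```text
clock: 15.82
position: [0.3849, -0.2996, 0.0514]
ee_rot: [-3.085, -0.591, 0.0]
force: [0.0, -0.4, 1.2]
width: 0.005
gripper_force: 0.5
```

Request:
{"name": "jog_arm", "arguments": {
  "motion": [
    [[0.0005,0,0,0,0,0,1],[0.001,0,0,0,0,0,1],[0.0015,0,0,0,0,0,1],[0.0015,0,0,0,0,0,1]]
  ]
}}

```text
clock: 16.15
position: [0.3866, -0.299, 0.0514]
ee_rot: [-3.085, -0.591, 0.0]
force: [-0.6, 0.5, 0.1]
width: 0.002
gripper_force: 0.4
```

```bash
python3 -c "
from h import *
delta((-117,-10,51),0)"
```

```text
t 16.15 jig [[-113.6   -9.9   51.4]] F [-0.58  0.51  0.08] delta [-0.0034  0.0001  0.0004] [-0.0001 -0.      0.0023]
```

Request:
{"name": "jog_arm", "arguments": {
  "motion": [
    [[-0.01,0,0,0,0,0,1],[-0.012,0,-0.04,0,0,0,1],[-0.012,0,-0.08,0,0,-0.12,1],[0,-0.03,-0.089,0,0,-0.24,1],[0.044,-0.03,-0.089,0,0,-0.36,1],[0.044,-0.03,-0.089,0,0,-0.48,1],[0.044,-0.03,-0.089,0,0,-0.6,1],[0.044,-0.03,-0.089,0,0,-0.72,1],[0.044,-0.03,-0.089,0,0,-0.84,1],[0.044,-0.03,-0.089,0,0,-0.96,1]]
  ]
}}

```text
clock: 16.98
position: [0.4158, -0.2551, 0.1405]
ee_rot: [2.458, 1.956, 0.001]
force: [-0.7, -0.3, 0.4]
width: 0.006
gripper_force: 0.0
```

```bash
python3 -c "
from h import *
delta((-70,20,125),90)"
```

```text
t 16.9833 jig [[-70.2  20.1 140.5]] F [-0.71 -0.34  0.36] delta [0.     0.0002 0.0155] [ 5.000e-04 -1.000e-04 -6.026e-01]
```

Request:
{"name": "jog_arm", "arguments": {
  "motion": [
    [[0,0,0.01,0,0,-0.12,1],[0,0,0.015,0,0,-0.24,1],[0,0,0.015,0,0,-0.36,1],[0,0,0.015,0,0,-0.48,1],[0,0,0.015,0,0,-0.602,1],[0,0,0.015,0,0,-0.602,1],[0,0,0.015,0,0,-0.602,1]]
  ]
}}

```text
clock: 17.57
position: [0.4159, -0.2553, 0.1255]
ee_rot: [1.78, 2.588, 0.001]
force: [-0.2, 0.2, -0.1]
width: 0.004
gripper_force: 0.0
```

```bash
cat > m.py <<'E'
from h import *
import pickle,sys
delta((25,36,53),90)
n=sys.argv[1]
p=camera_params("wrist"); im=save("wrist",n+".png"); pickle.dump(p,open(n+".pkl","wb"))
u=topx("wrist",j2w(np.load("J.npy"),[(-74.2,35,50),(-74.5,10,56),(-104,10,56)]),p)
a,b,c=u[:,0].round().astype(int); r=int(u[0,1]);q=int(u[1,1])
report(im,p,a,b,c,range(r-10,r+14,5),range(q-4,q+12,4))
J=np.load("J.npy") # left-edge y of the blank at two stations
for x in (-90,-60,-20,20):
    v=topx("wrist",j2w(J,[(x,20,56)]),p)[0].round().astype(int)
    e=edge(im.transpose(1,0,2),v[0],v[1]-6,v[1]+6); print("y",x,w2j(J,toworld("wrist",[(v[0],e)],.056,p)).round(2)[0,:2])
E
python3 m.py w4
```

```text
t 17.5667 jig [[-70.2  19.9 125.5]] F [-0.21  0.25 -0.07] delta [0.0171 0.095  0.0726] [ 0.0007 -0.0001 -0.0109]
ledge [[-73.97, 43.02], [-74.04, 39.31], [-74.22, 35.57], [-74.21, 31.79], [-74.25, 27.98]]
scribe [[-73.86, 13.86], [-73.8, 10.73], [-73.83, 7.59], [-73.9, 4.42]]
lead [[-104.36, 14.2], [-104.34, 11.08], [-104.45, 7.94], [-104.62, 4.77]]
y -90 [-89.63  20.33]
y -60 [-60.06  19.04]
y -20 [-19.64  18.87]
y 20 [20.01 18.99]
```

Run:
```python
from h import *
import pickle
J=np.load("J.npy")
for n in("w2","w3","w4"):
    im=cv2.imread(f"pics/{n}.png")[...,::-1].astype(int); p=pickle.load(open(n+".pkl","rb"))
    print(n)
    u=topx("wrist",j2w(J,[(-74,12,56),(-103,12,56),(-74,35,50)]),p).round().astype(int)
    for (c,r) in u:
        print(r,c-8,[tuple(int(k) for k in v) for v in im[r,c-8:c+9]])
```

```text
w2
208 244 [(8, 20, 69), (7, 17, 68), (9, 20, 69), (8, 18, 68), (13, 22, 71), (10, 20, 69), (7, 19, 69), (11, 21, 69), (7, 19, 69), (15, 23, 71), (43, 47, 77), (90, 89, 100), (132, 129, 126), (153, 147, 140), (158, 152, 143), (158, 151, 142), (156, 151, 142)]
208 204 [(115, 118, 120), (116, 117, 120), (115, 118, 120), (116, 118, 121), (113, 115, 117), (102, 104, 105), (78, 78, 78), (61, 59, 57), (73, 67, 59), (87, 77, 69), (76, 67, 68), (49, 46, 68), (24, 28, 70), (13, 21, 69), (10, 22, 70), (9, 21, 70), (14, 24, 71)]
175 243 [(169, 148, 122), (171, 150, 124), (171, 150, 125), (172, 151, 126), (174, 152, 126), (175, 153, 127), (176, 154, 127), (166, 146, 121), (139, 124, 106), (105, 98, 90), (88, 87, 85), (84, 84, 84), (86, 86, 85), (86, 86, 85), (85, 86, 84), (85, 85, 83), (83, 83, 82)]
w3
204 243 [(8, 20, 69), (5, 18, 68), (10, 19, 70), (24, 29, 71), (75, 73, 89), (130, 124, 125), (154, 148, 142), (158, 152, 144), (158, 152, 143), (157, 151, 142), (157, 151, 142), (157, 151, 143), (157, 151, 142), (157, 151, 142), (157, 151, 142), (156, 150, 141), (158, 153, 143)]
204 203 [(116, 11
[... 626 characters left out ...]
, 42, 76), (85, 85, 99), (131, 127, 127), (154, 149, 142), (158, 152, 143), (157, 150, 141), (156, 150, 141), (156, 150, 140), (156, 149, 141), (157, 151, 142)]
207 206 [(114, 116, 118), (116, 118, 120), (117, 118, 121), (118, 119, 122), (116, 119, 120), (109, 111, 112), (87, 88, 89), (59, 58, 62), (33, 33, 59), (16, 24, 67), (10, 21, 70), (12, 22, 70), (10, 21, 70), (12, 21, 70), (13, 23, 70), (11, 21, 70), (10, 20, 69)]
174 245 [(170, 148, 123), (171, 148, 124), (172, 150, 125), (172, 151, 125), (173, 151, 126), (174, 152, 126), (175, 154, 126), (166, 146, 120), (139, 124, 106), (104, 97, 89), (87, 86, 85), (84, 84, 83), (85, 86, 85), (84, 84, 84), (85, 85, 84), (86, 87, 85), (85, 85, 84)]
```

Request:
{"name": "jog_arm", "arguments": {
  "motion": [
    [[0.03,0.02,0,0,0,-0.011,1],[0.03,0.055,0,0,0,-0.011,1],[0.03,0.055,0.03,0,0,-0.011,1],[0.03,0.055,0.06,0,0,-0.011,1],[0.03,0.055,0.0725,0,0,-0.011,1],[0.025,0.055,0.0725,0,0,-0.011,1],[0.02,0.055,0.0725,0,0,-0.011,1],[0.016,0.055,0.0725,0,0,-0.011,1],[0.014,0.055,0.0725,0,0,-0.011,1],[0.013,0.055,0.0725,0,0,-0.011,1]]
  ]
}}

```text
clock: 18.45
position: [0.4631, -0.2236, 0.0532]
ee_rot: [1.762, 2.6, -0.0]
force: [0.5, 0.1, -0.2]
width: 0.007
gripper_force: 0.0
```

Request:
{"name": "jog_arm", "arguments": {
  "motion": [
    [[-0.0005,0,0,0,0,0,1],[-0.001,0,0,0,0,0,1],[-0.0015,0,0,0,0,0,1],[-0.002,0,0,0,0,0,1],[-0.002,0,0,0,0,0,1]]
  ]
}}

```text
clock: 18.87
position: [0.4637, -0.2247, 0.053]
ee_rot: [1.761, 2.602, 0.0]
force: [1.0, -1.0, 0.8]
width: 0.003
gripper_force: 0.0
```

```bash
python3 -c "
from h import *
delta((-15,30,53),90)"
```

```text
t 18.8667 jig [[-14.5  30.7  53. ]] F [ 1.01 -0.99  0.75] delta [-0.0007 -0.0005 -0.    ] [0.0002 0.     0.0045]
```

Request:
{"name": "jog_arm", "arguments": {
  "motion": [
    [[-0.0005,0,0,0,0,0,1],[-0.001,0,0,0,0,0,1],[-0.0015,0,0,0,0,0,1],[-0.0015,0,0,0,0,0,1]]
  ]
}}

```text
clock: 19.2
position: [0.4638, -0.225, 0.0528]
ee_rot: [-1.759, -2.601, -0.001]
force: [-1.1, 5.3, 4.6]
width: 0.006
gripper_force: 2.5
```

Request:
{"name": "jog_arm", "arguments": {
  "motion": [
    [[-0.0005,0,0,0,0,0,1],[-0.001,0,0,0,0,0,1],[-0.001,0,0,0,0,0,1]]
  ]
}}

```text
clock: 19.45
position: [0.4639, -0.2252, 0.0527]
ee_rot: [-1.758, -2.6, -0.003]
force: [-3.0, 7.3, 5.7]
width: 0.003
gripper_force: 3.9
```

```bash
python3 -c "
from h import *
delta((-15,30,53),90)"
```

```text
t 19.45 jig [[-14.6  30.3  52.7]] F [-2.95  7.26  5.67] delta [-0.0003 -0.0004 -0.0003] [-0.0005 -0.0036  0.0055]
```

Request:
{"name": "jog_arm", "arguments": {
  "motion": [
    [[0.01,0,0,0,0,0,1],[0.012,0,-0.03,0,0,0,1],[0.012,0.02,-0.055,0,0,0.1,1],[0.012,0.055,-0.055,0,0,0.22,1],[-0.02,0.087,-0.055,0,0,0.34,1],[-0.043,0.087,-0.055,0,0,0.46,1],[-0.043,0.087,-0.055,0,0,0.58,1],[-0.043,0.087,-0.055,0,0,0.7,1],[-0.043,0.087,-0.055,0,0,0.82,1],[-0.043,0.087,-0.055,0,0,0.94,1]]
  ]
}}

```text
clock: 20.28
position: [0.5613, -0.2348, 0.1078]
ee_rot: [2.752, 1.513, -0.0]
force: [-0.1, -1.1, 1.4]
width: 0.004
gripper_force: 0.0
```

```bash
python3 -c "
from h import *
delta((66,-15,53),0)"
```

```text
t 20.2833 jig [[ 72.5 -14.5 107.8]] F [-0.14 -1.07  1.39] delta [-0.0055 -0.0035  0.0548] [8.00e-04 4.00e-04 6.29e-01]
```

Request:
{"name": "jog_arm", "arguments": {
  "motion": [
    [[-0.003,-0.003,0,0,0,0.12,1],[-0.003,-0.003,0,0,0,0.24,1],[-0.003,-0.003,0,0,0,0.36,1],[-0.003,-0.003,0,0,0,0.48,1],[-0.003,-0.003,0,0,0,0.6,1],[-0.003,-0.003,0.02,0,0,0.629,1],[-0.003,-0.003,0.04,0,0,0.629,1],[-0.003,-0.003,0.0545,0,0,0.629,1],[-0.003,-0.003,0.0545,0,0,0.629,1],[-0.003,-0.003,0.0545,0,0,0.629,1]]
  ]
}}

```text
clock: 21.12
position: [0.5568, -0.2355, 0.0528]
ee_rot: [-3.084, -0.598, 0.002]
force: [0.7, -0.4, -0.2]
width: 0.005
gripper_force: 0.0
```

```bash
python3 -c "
from h import *
delta((58,-15,53),0)"
```

```text
t 21.1167 jig [[ 68.1 -13.5  52.8]] F [ 0.66 -0.36 -0.15] delta [-0.0101  0.0014 -0.0002] [-0.0002  0.001   0.0063]
```

Request:
{"name": "jog_arm", "arguments": {
  "motion": [
    [[-0.004,0.001,0,0,0,0.006,1],[-0.006,0.001,0,0,0,0.006,1],[-0.0075,0.001,0,0,0,0.006,1],[-0.008,0.001,0,0,0,0.006,1],[-0.0085,0.001,0,0,0,0.006,1],[-0.009,0.001,0,0,0,0.006,1],[-0.0095,0.001,0,0,0,0.006,1],[-0.0095,0.001,0,0,0,0.006,1],[-0.0095,0.001,0,0,0,0.006,1]]
  ]
}}

```text
clock: 21.87
position: [0.5488, -0.24, 0.0534]
ee_rot: [-3.086, -0.588, -0.0]
force: [0.5, -0.1, -0.1]
width: 0.009
gripper_force: 0.0
```

```bash
python3 -c "
from h import *
delta((57.6,-15,53),0);s=observe();print(s['gripper_force'])"
```

```text
t 21.8667 jig [[ 59.  -14.8  53.4]] F [ 0.46 -0.07 -0.06] delta [-0.0014  0.0002  0.0004] [-0.     -0.0001  0.0003]
0.0
```

Request:
{"name": "jog_arm", "arguments": {
  "motion": [
    [[-0.0003,0,0,0,0,0,1],[-0.0006,0,0,0,0,0,1],[-0.0006,0,0,0,0,0,1]]
  ]
}}

```text
clock: 22.12
position: [0.5483, -0.2402, 0.0534]
ee_rot: [-3.086, -0.588, -0.0]
force: [0.3, 1.2, -0.3]
width: 0.006
gripper_force: 0.2
```

Request:
{"name": "jog_arm", "arguments": {
  "motion": [
    [[-0.0003,0,0,0,0,0,1],[-0.0006,0,0,0,0,0,1],[-0.0006,0,0,0,0,0,1]]
  ]
}}

```text
clock: 22.37
position: [0.5477, -0.2405, 0.0534]
ee_rot: [-3.086, -0.588, -0.0]
force: [0.9, -0.1, 0.8]
width: 0.009
gripper_force: 0.5
```

```bash
python3 -c "
from h import *
delta((57.6,-15,53),0);s=observe();print(s['gripper_force'])"
```

```text
t 22.3667 jig [[ 57.8 -14.8  53.4]] F [ 0.86 -0.13  0.78] delta [-0.0002  0.0002  0.0004] [-0.     -0.0001  0.0003]
0.45846075285226107
```

Request:
{"name": "jog_arm", "arguments": {
  "motion": [
    [[-0.0002,0,0,0,0,0,1],[-0.0002,0,0,0,0,0,1]]
  ]
}}

```text
clock: 22.53
position: [0.5475, -0.2405, 0.0534]
ee_rot: [-3.086, -0.588, -0.0]
force: [0.6, 0.9, 0.1]
width: 0.003
gripper_force: 0.5
```

Request:
{"name": "jog_arm", "arguments": {
  "motion": [
    [[0.006,0,0,0,0,0,1],[0.012,0,-0.02,0,0,0,1],[0.012,0,-0.06,0,0,0,1],[0.01,-0.02,-0.087,0,0,-0.12,1],[0,-0.035,-0.087,0,0,-0.24,1],[-0.03,-0.035,-0.087,0,0,-0.36,1],[-0.07,-0.035,-0.087,0,0,-0.48,1],[-0.11,-0.035,-0.087,0,0,-0.6,1],[-0.128,-0.035,-0.087,0,0,-0.72,1],[-0.128,-0.035,-0.087,0,0,-0.84,1]]
  ]
}}

```text
clock: 23.37
position: [0.4111, -0.2569, 0.1408]
ee_rot: [-2.577, -1.795, 0.0]
force: [-0.2, -0.0, 0.4]
width: 0.002
gripper_force: 0.0
```

Request:
{"name": "jog_arm", "arguments": {
  "motion": [
    [[0.003,0,0.005,0,0,-0.12,1],[0.003,0,0.015,0,0,-0.24,1],[0.003,0,0.015,0,0,-0.36,1],[0.003,0,0.015,0,0,-0.48,1],[0.003,0,0.015,0,0,-0.6,1],[0.003,0,0.015,0,0,-0.72,1],[0.003,0,0.015,0,0,-0.73,1],[0.003,0,0.015,0,0,-0.73,1],[0.003,0,0.015,0,0,-0.73,1]]
  ]
}}

```text
clock: 24.12
position: [0.4166, -0.2524, 0.1255]
ee_rot: [1.773, 2.594, 0.0]
force: [0.3, 1.2, 0.0]
width: 0.004
gripper_force: 0.0
```

```bash
python3 m.py w5; python3 -c "
from h import *
delta((-45,-90,200),0)"
```

```text
t 24.1167 jig [[-68.5  22.3 125.5]] F [0.29 1.21 0.04] delta [0.0141 0.0934 0.0725] [ 0.0001 -0.     -0.0047]
ledge [[-73.95, 43.13], [-74.03, 39.41], [-74.14, 35.65], [-74.08, 31.85], [-74.14, 28.01]]
scribe [[-74.91, 13.87], [-74.75, 10.73], [-74.61, 7.57], [-74.82, 4.38]]
lead [[-104.15, 14.02], [-103.93, 10.88], [-104.28, 7.72], [-104.16, 4.53]]
y -90 [-90.16  20.28]
y -60 [-59.78  18.82]
y -20 [-19.97  19.07]
y 20 [19.81 19.01]
t 24.1667 jig [[-68.5  22.4 125.4]] F [-0.8   0.26  0.51] delta [-0.1123  0.0239 -0.0746] [-1.0000e-04  1.0000e-04  1.5668e+00]
```

Run:
```python
from h import *
import pickle
J=np.load("J.npy")
for n in("w2","w3","w4","w5"):
    im=cv2.imread(f"pics/{n}.png")[...,2].astype(float); p=pickle.load(open(n+".pkl","rb"))
    def meas(y,z,lo_hi):
        r=int(round(topx("wrist",j2w(J,[(-74,y,z*1000)]),p)[0,1])); c=int(round(topx("wrist",j2w(J,[(-74,y,z*1000)]),p)[0,0]))
        g=im[r,c-9:c+10]; a,b=np.median(g[:4]),np.median(g[-4:]); h=(a+b)/2; s=np.sign(b-a)
        i=np.where((s*(g[:-1]-h)<0)&(s*(g[1:]-h)>=0))[0][0]; u=c-9+i+(h-g[i])/(g[i+1]-g[i])
        return w2j(J,toworld("wrist",[(u,r)],z,p))[0,:2]
    L=np.array([meas(y,.05,0) for y in np.arange(26,44,1.5)]); S=np.array([meas(y,.056,0) for y in np.arange(5,16,1.)])
    k=np.polyfit(L[:,1],L[:,0],1); d=S[:,0]-np.polyval(k,S[:,1]); print(n,k.round(4),"gap",d.mean().round(2),d.std().round(2))
```

```text
w2 [ 1.99000e-02 -7.47905e+01] gap 3.02 0.04
w3 [ 1.8800e-02 -7.4678e+01] gap -1.99 0.02
w4 [ 2.0300e-02 -7.4746e+01] gap 0.65 0.07
w5 [-2.94000e-02 -7.28529e+01] gap -1.67 0.07
```

Request:
{"name": "jog_arm", "arguments": {
  "motion": [
    [[0,0,-0.04,0,0,0,1],[0,0.01,-0.08,0,0,0,1],[-0.03,0.0235,-0.085,0,0,0,1],[-0.07,0.0235,-0.085,0,0,0,1],[-0.112,0.0235,-0.085,0,0,0,1],[-0.112,0.0235,-0.085,0,0,0,1],[-0.112,0.0235,-0.085,0,0,0,1],[-0.112,0.0235,-0.085,0,0,0,1]]
  ]
}}

```text
clock: 24.83
position: [0.4791, -0.3477, 0.2098]
ee_rot: [-1.769, -2.594, 0.001]
force: [-0.6, 0.3, 1.0]
width: 0.002
gripper_force: 0.0
```

```bash
python3 -c "
from h import *
delta((-45,-90,119),90)"
```

```text
t 24.8333 jig [[-45.4 -89.3 209.8]] F [-0.61  0.27  0.99] delta [-0.0008  0.0005  0.0908] [-0.0011 -0.0009 -0.0028]
```

Request:
{"name": "jog_arm", "arguments": {
  "motion": [
    [[-0.001,0,0.015,0,0,0,1],[-0.001,0,0.028,0,0,0,1],[-0.001,0,0.036,0,0,0,1],[-0.001,0,0.043,0,0,0,1],[-0.001,0,0.05,0,0,0,1],[-0.001,0,0.057,0,0,0,1],[-0.001,0,0.064,0,0,0,1],[-0.001,0,0.071,0,0,0,1],[-0.001,0,0.077,0,0,0,1],[-0.001,0,0.083,0,0,0,1]]
  ]
}}

```text
clock: 25.67
position: [0.4801, -0.3492, 0.127]
ee_rot: [1.767, 2.597, -0.0]
force: [0.2, -1.4, 4.6]
width: 0.006
gripper_force: 1.6
```

Request:
{"name": "jog_arm", "arguments": {
  "motion": [
    [[0,0,0.002,0,0,0,1],[0,0,0.004,0,0,0,1],[0,0,0.006,0,0,0,1],[0,0,0.007,0,0,0,1],[0,0,0.007,0,0,0,1]]
  ]
}}

```text
clock: 26.08
position: [0.4799, -0.3489, 0.1204]
ee_rot: [1.767, 2.597, -0.0]
force: [-0.5, -1.3, 2.5]
width: 0.004
gripper_force: 1.0
```

```bash
python3 -c "
from h import *
delta((-45,-90,117),90)"
```

```text
t 26.0833 jig [[-45.1 -90.7 120.4]] F [-0.54 -1.32  2.47] delta [0.0007 0.0001 0.0034] [ 0.      0.     -0.0006]
```

Request:
{"name": "jog_arm", "arguments": {
  "motion": [
    [[0,0,0.001,0,0,0,1],[0,0,0.002,0,0,0,1],[0,0,0.003,0,0,0,1],[0,0,0.004,0,0,0,1],[0,0,0.004,0,0,0,1]]
  ]
}}

```text
clock: 26.5
position: [0.4802, -0.3493, 0.1186]
ee_rot: [1.767, 2.596, 0.002]
force: [-4.4, 3.0, 26.2]
width: 0.009
gripper_force: 13.1
```

Request:
{"name": "jog_arm", "arguments": {
  "motion": [
    [[0,0,0.001,0,0,0,1],[0,0,0.002,0,0,0,1],[0,0,0.002,0,0,0,1]]
  ]
}}

```text
clock: 26.75
position: [0.4802, -0.3494, 0.1181]
ee_rot: [1.767, 2.595, 0.004]
force: [-9.5, 7.6, 44.2]
width: 0.005
gripper_force: 22.1
```

Request:
{"name": "jog_arm", "arguments": {
  "motion": [
    [[0,0,-0.02,0,0,0,1],[0,0,-0.055,0,0,0,1],[0.02,-0.01,-0.085,0,0,0,1],[0.06,-0.024,-0.085,0,0,0,1],[0.1,-0.024,-0.085,0,0,0,1],[0.112,-0.024,-0.07,0,0,0,1],[0.112,-0.024,-0.03,0,0,0,1],[0.112,-0.024,-0.011,0,0,0,1],[0.112,-0.024,-0.011,0,0,0,1],[0.112,-0.024,-0.011,0,0,0,1]]
  ]
}}

```text
clock: 27.58
position: [0.4154, -0.2528, 0.1249]
ee_rot: [-1.766, -2.595, 0.001]
force: [0.2, -0.3, 0.2]
width: 0.002
gripper_force: 0.0
```

```bash
python3 m.py w6
python3 - <<'E'
from h import *
a=cv2.imread("pics/w6.png")[135:245,195:295]; im=get_image("top")[195:285,240:340][...,::-1]
A=cv2.resize(a,(350,385),interpolation=cv2.INTER_CUBIC);B=cv2.resize(im,(428,385),interpolation=cv2.INTER_CUBIC)
cv2.imwrite("pics/f.png",np.hstack([A,B]))
E
```

```text
t 27.5833 jig [[-69.7  22.4 124.9]] F [ 0.16 -0.35  0.25] delta [0.0135 0.0949 0.0717] [-0.0023 -0.0023 -0.0008]
ledge [[-73.95, 42.72], [-74.0, 38.99], [-74.07, 35.23], [-74.04, 31.44], [-73.63, 27.61]]
scribe [[-74.72, 13.48], [-74.7, 10.35], [-74.7, 7.19], [-74.72, 4.01]]
lead [[-104.21, 13.49], [-104.29, 10.36], [-104.23, 7.19], [-103.96, 4.01]]
y -90 [-90.1   19.95]
y -60 [-59.75  18.3 ]
y -20 [-20.    18.43]
y 20 [20.45 18.38]
```

View pics/f.png

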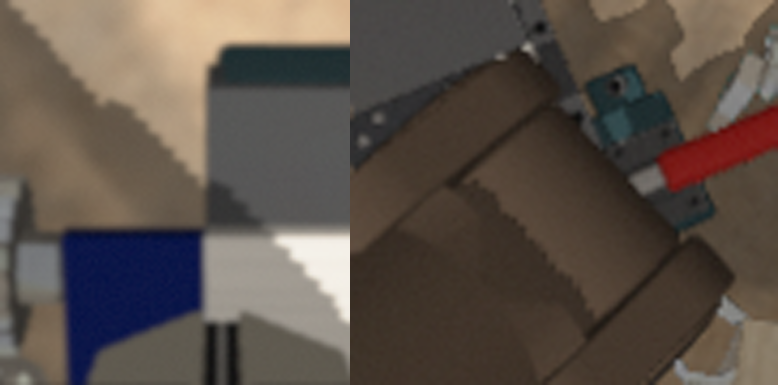

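Request:
{"name": "jog_arm", "arguments": {
  "motion": [
    [[0,0,-0.04,0,0,0,1],[0,0,-0.08,0,0,0,1],[0.02,0,-0.11,0,0,0,1],[0.06,0,-0.11,0,0,0,1],[0.1,0,-0.11,0,0,0,1],[0.14,0,-0.11,0,0,0,1],[0.18,0,-0.11,0,0,0,1],[0.22,0,-0.11,0,0,0,1],[0.22,0,-0.11,0,0,0,1],[0.22,0,-0.11,0,0,0,1]]
  ]
}}

```text
clock: 28.52
position: [0.3358, -0.0477, 0.2366]
ee_rot: [1.762, 2.6, 0.005]
force: [0.0, -1.5, -0.4]
width: 0.005
gripper_force: 0.0
```

Run:
```python
from h import *
a=get_image("top")[165:285,220:350];b=get_image("scene")[180:290,170:310]
A=cv2.resize(a,(400,369),interpolation=cv2.INTER_CUBIC);B=cv2.resize(b,(400,369),interpolation=cv2.INTER_CUBIC)
cv2.imwrite("pics/g.png",np.hstack([A,B])[...,::-1])
for q in["flat_file","tape_measure","marker"]: print(q,silhouettes(q,"top")[0]["pixel"])
```

```text
flat_file [212.6, 152.7]
tape_measure [322.1, 156.6]
marker [188.3, 172.4]
```

View pics/g.png

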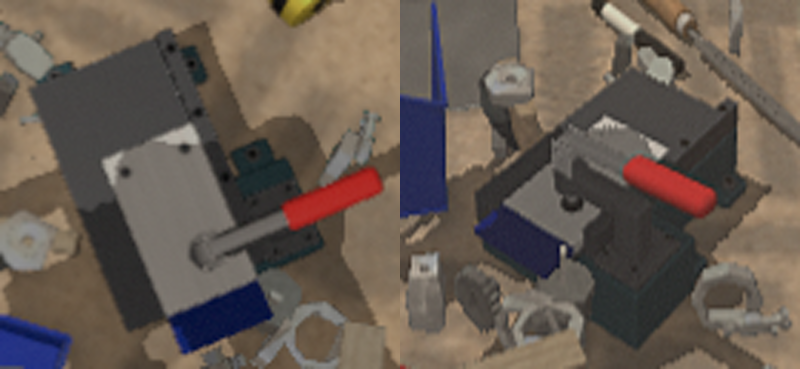

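The blank lies along the fence with the blue strip overhanging the ledge, the lever is level with the foot down on the blank, and the bystanders have not moved.

```bash
python3 -c "
from cell import *
print(sign_off())"
```

```text
the job is handed in; nothing more can be done
None
```

The job is handed in: the blank is snug on the fence with its scribed line about 0.3 mm past the ledge by camera measurement, the clamp lever is pressed to its stop, and the file, marker and tape measure look undisturbed.

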